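# Switch on the printer at its covered power box

### The job

Switch on the printer at the grey power box on the cart: lift the box's sprung cover by its yellow lip, push the red toggle beneath it over to on, the far side, and let the cover drop shut again. Leave the boat model, the jar, the screwdriver and the green organizer where they are.

Things in the scene. Friction and masses are not known exactly. Their poses are not given: they have to be found in the camera images.
- power_box: Grey power box screwed to the cart top, 130 (its x) x 110 (y) x 62 mm high; fixed. Origin: centre of its underside, on the cart top; z up, +x away from the robot; its near face (x = -65) looks roughly at the robot. On top, under the cover, a breaker face 45 x 36 mm centred at x = -15, y = 0 stands up to z = 65. Behind, a conduit elbow reaches x = 120, 47 mm high.
- cover (a joint): Hinge of the smoke-clear cover, rad: 0 shut, grows as its near end rises, stop at 1.0 (57 degrees), so it never stands upright. Spring and weight (0.7 to 1.5 N at the lip) shut it within a second once nothing holds it: it must be kept up, say resting on the far side of the fingers, while the toggle is pushed.
- cover_hinge (a point): Middle of the cover's hinge line, which runs along the box's y at x = 15, z = 63 mm of the box. The cover is a shallow tray, open below, from this line 78 mm to its near wall, 92 wide (box y), 36 deep (its top 99 mm above the cart when shut), walls 2.5 mm.
- lip (a point): Middle of the lower near edge of the yellow finger lip, 70 mm wide (box y), 5 thick, which stands out 20 mm from the foot of the cover's near wall. Shut, this point is at x = -83, z = 63 mm of the box: the lip overhangs the box's near face by 18 mm with nothing beneath it down to the cart top. It moves with the cover, 98 mm from the hinge line.
- toggle (a joint): Hinge of the red toggle, about the box's y, rad: 0 = off (leaning 0.6 rad to the near side), 1.2 = on (leaning 0.6 rad to the far side, +x of the box). Over-centre spring: 0.05 N m moves it from either end (2 to 4 N across its upper half); past 0.6 it snaps to the other end and stays there.
- toggle_tip (a point): Middle of the top edge of the red toggle, which is 34 mm wide (box y), 8 to 10 thick and 30 long from its pivot at x = -15, y = 0, z = 62 mm of the box. Off, this point is at x = -32, z = 87; on, at x = 2, z = 87.
- jar_mid (a point): Loose glass jar of brass nozzles with a steel lid, 64 mm in diameter, 84 mm high; its centre, half-way up. Stands beside the box; to be left alone.
- boat_mid (a point): Loose black plastic model boat, 90 x 46 x 72 mm high; its centre, 30 mm up. Stands beside the box; to be left alone.
- driver_grip (a point): Loose stainless precision screwdriver, 165 mm long, 12 mm thick, lying on the cart top; this point is the middle of its handle. To be left alone.
- organizer_mid (a point): Green parts organizer with a hinged flap (shut), 200 x 140 x 52 mm high; its centre, half-way up. To be left alone.
Not all that is in view belongs to the job. What is shaped like the power_box but blue or orange is not meant.

How it is judged:
By the outcome, as a careful person would: the job done as asked, in the order asked, and still so for the second after the job is handed in, with the robot touching nothing.
It also fails if it takes over 35 s, if anything falls off the work surface, if the arm or the gripper's body presses on something with over 40 N, if the wrist force passes 120 N, or if a joint passes its speed limit or range.

### The arm

A 7-joint arm with a two-finger parallel gripper is mounted at the origin on the work surface. World frame = base frame: x ahead of the robot, y to its left, z up, the work surface at z = 0. Lengths are in m, angles in rad, forces in N, time in s.
With the tool pointing down it reaches from about 0.4 to 0.85 m from the base axis. Payload 4.5 kg.
Tool frame: the origin (TCP) lies at the very end of the fingers, on their centre line; the grasp point (between the pads) lies 19 mm behind it (r.pinch_z is the distance from the TCP to the grasp point, in m); z points along the fingers, y is the line along which they close (so a half turn about z gives the same grasp; the last joint's range is limited). The gripper opens to 88 mm and grips with 3 to 60 N. Pads are 18 mm wide; open, the fingers measure 123 mm over their backs; the gripper's body (75 mm by 187 mm) begins 45 mm behind the grasp point.
Start: joints at [1.317, 0.689, -0.195, 1.565, 0.157, 0.902, -0.215], TCP at [0.177, -0.599, 0.219] pointing down, gripper open.
Joint ranges: [-3.01, 3.01], [-0.46, 2.08], [-1.47, 1.51], [0.13, 2.56], [-1, 4.14], [0.04, 2.09], [-2.66, 2.66]. Speed limits (rad/s): [2.57, 2.57, 3.14, 3.14, 3.14, 3.14, 3.14].

### API

Orientations are given as a unit quaternion [x, y, z, w].
In Python, from plant import r, cams gives the robot as it stands.
- The arm moves only by the shell command python3 -m pendant 'ROWS' [FORCE]. ROWS is JSON, a list of rows, each a list of 3 entries, a list of its own where there are three numbers: the closure, from -1 (fully open) to 1 (shut), then the shift along the tool's x, y, z in mm, then the turn, a rotation vector about the tool's x, y, z in degrees. A call has 1 to 8 rows; each row shifts and turns the commanded pose from where the row before left it, along the tool's axes as they then stand; what a row does not reach is not made up. A row lasts 1/8 s, in which the tool goes at most 62.5 mm and 10.7 degrees, less where a joint would pass 70% of its speed; a pose out of reach is approached as far as the arm can. A call with a gripper value outside its range is refused whole. The fingers move at their own pace and stop on an object; FORCE is the grip in N (left out, the last holds). Time passes only in rows, so rows that do not move let the fingers close. It gives the time, the measured TCP pose, the force, the opening and the grip force at its end, in the units of the state.
- r.get_state(): the state, without advancing time (a new reading comes with each control period).
- cams.snapshot(name): name is "scene" or "side" or "wrist"; returns a dict with "img" (420x560x3 uint8, red, green, blue), "camera_matrix" (3x3 intrinsics, pixels), "camera_from_world" (4x4, takes a point from world to camera coordinates); the wrist camera has in their place "tool_from_camera" (4x4, takes a point from camera to tool coordinates, whose origin is the TCP and whose axes are the flange's). Camera axes: x right, y up, looking along -z (the intrinsics and any distortion apply to the point x, -y, -z); pixel columns grow to the right and rows downward; lengths in m; the calibration is good to about 2 mm. A picture is of the moment at which its call begins: read the wrist's pose just before it. There is no depth.
- r.finish_job(): hands the job in; it is judged then, once.
The state is a dict: "clock": time; "q": joint angles; "qd": joint speeds; "joint_torque": joint torques, N m; "tool_pos": TCP position; "eef_rot": TCP orientation; "contact_force": force on the tool from outside, world axes, zero at the start; "moment": the same for the moment, N m; "opening": opening from 0.0 (shut) to 1.0 (fully open); "finger_force": force on a finger pad.
Only numpy, scipy, OpenCV 4.12 (cv2) and the standard library are available. Lean on these libraries where they do the work, as an engineer would, in place of code of your own. Each camera call takes 0.05 s, during which the arm holds its last target. There are 200 camera calls.

## Working session

There is one attempt and no reset: what is moved stays moved. The work goes in short steps, Python scripts to look and compute and a shell command to move; the robot and the scene stay as the last step left them, time stands still between calls to the robot, and variables do not carry over. Pictures are saved under pics/ and viewed, at most 10 in all, crops included, and the job is handed in when it is done.

```bash
mkdir -p pics; ls; python3 - <<'E'
from plant import r,cams
import cv2,numpy as np
s=r.get_state();print({k:np.round(v,3).tolist() for k,v in s.items()})
for n in("scene","side"):
    d=cams.snapshot(n);cv2.imwrite(f"pics/{n}0.png",d["img"][:,:,::-1])
    print(n,np.round(d["camera_matrix"],1).tolist(),np.round(d["camera_from_world"],3).tolist(),[k for k in d])
E
```

```text
pics
{'clock': 0.0, 'q': [1.317, 0.69, -0.195, 1.566, 0.157, 0.903, -0.215], 'qd': [-0.0, -0.0, -0.001, 0.002, 0.001, 0.002, 0.0], 'joint_torque': [-0.0, -52.756, -1.267, -15.342, -0.053, 0.007, 0.0], 'tool_pos': [0.177, -0.599, 0.218], 'eef_rot': [0.99, 0.143, -0.0, -0.001], 'contact_force': [-0.025, -0.737, 0.322], 'moment': [0.035, 0.039, -0.009], 'finger_force': 0.0, 'opening': 1.002}
scene [[380.6, 0.0, 280.3], [0.0, 380.6, 204.2], [0.0, 0.0, 1.0]] [[-0.73, 0.683, 0.016, 0.372], [-0.416, -0.463, 0.783, 0.163], [0.542, 0.565, 0.622, -1.248], [0.0, 0.0, 0.0, 1.0]] ['img', 'camera_matrix', 'camera_from_world']
side [[514.8, 0.0, 273.3], [0.0, 514.8, 202.7], [0.0, 0.0, 1.0]] [[0.983, -0.181, -0.003, -0.485], [0.131, 0.702, 0.7, -0.172], [-0.125, -0.689, 0.714, -1.311], [0.0, 0.0, 0.0, 1.0]] ['img', 'camera_matrix', 'camera_from_world']
```

View pics/scene0.png

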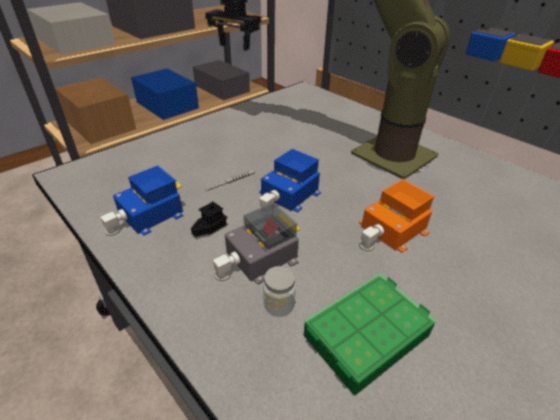

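View pics/side0.png

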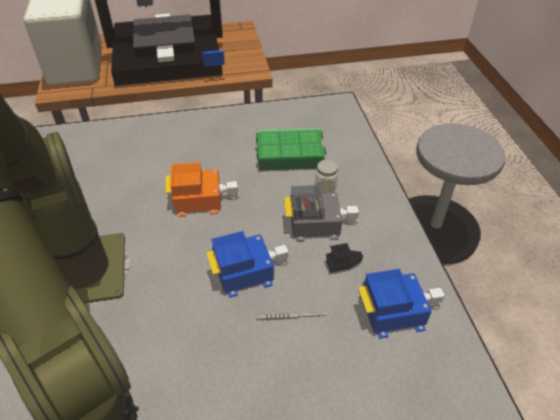

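Grey box with clear cover: scene (262,240), side (315,212). The other box-shaped things are blue (side 242,262 and 395,300) and orange (side 195,188), so they aren't meant. I'll confirm with a crop and measure the lip.

```bash
cat > h.py <<'E'
import numpy as np,cv2
from plant import r,cams
def ray(d,uv):
    K=d["camera_matrix"];T=d["camera_from_world"];R=T[:3,:3];t=T[:3,3]
    p=np.linalg.inv(K)@[uv[0],uv[1],1];v=R.T@np.array([p[0],-p[1],-p[2]])
    return -R.T@t,v
def onz(d,uv,z):
    o,v=ray(d,uv);return o+v*(z-o[2])/v[2]
def proj(d,P):
    c=d["camera_from_world"]@np.append(P,1);q=d["camera_matrix"]@[c[0],-c[1],-c[2]];return q[:2]/q[2]
def yellow(img):
    return cv2.inRange(cv2.cvtColor(img,cv2.COLOR_RGB2HSV),(20,150,90),(35,255,255))
E
python3 - <<'E'
from h import *
for n,(x0,y0,x1,y1) in dict(scene=(205,190,315,290),side=(270,170,370,245)).items():
    d=cams.snapshot(n);c=d["img"][y0:y1,x0:x1]
    cv2.imwrite(f"pics/{n}c.png",cv2.resize(c[:,:,::-1],None,fx=5,fy=5,interpolation=cv2.INTER_CUBIC))
    m=yellow(d["img"]);k,l,st,ce=cv2.connectedComponentsWithStats(m)
    for i in range(1,k):
        if st[i,4]>8: print(n,st[i],ce[i].round(1),onz(d,ce[i],.0655).round(4), cv2.minAreaRect(np.argwhere(l==i)[:,::-1].astype(np.float32)))
E
```

```text
scene [ 501   39   53   31 1028] [524.   53.7] [-1.2255 -0.0664  0.0655] ((526.89599609375, 54.1599006652832), (51.58388137817383, 29.565759658813477), 1.432096242904663)
scene [176 183   5   5  17] [177.9 184.9] [ 0.6549 -0.2334  0.0655] ((178.0500030517578, 184.64999389648438), (4.427187919616699, 3.4785051345825195), 71.56504821777344)
scene [296 226   4   4  12] [297.1 227.7] [0.5426 0.0902 0.0655] ((297.5, 227.5), (3.0, 3.0), 0.0)
scene [247 229   4   4  13] [248.6 230.5] [0.63   0.0239 0.0655] ((248.5, 230.5), (3.0, 3.0), 90.0)
scene [259 242   5   5  15] [261.1 243.7] [0.6368 0.0744 0.0655] ((261.0000305175781, 243.50003051757812), (4.949747085571289, 2.1213202476501465), 45.0)
side [166 176   6  17  74] [167.8 184.6] [0.2324 0.2076 0.0655] ((168.5, 184.0), (5.0, 16.0), 0.0)
side [285 198   8  19 130] [288.4 206.9] [0.5459 0.0609 0.0655] ((288.5, 207.0), (18.0, 7.0), 90.0)
side [207 251  13  23 164] [212.9 262.2] [ 0.3288 -0.0876  0.0655] ((213.0159149169922, 262.0541076660156), (22.686172485351562, 7.5620574951171875), 73.61045837402344)
side [359 286  16  27 214] [366.1 299.1] [ 0.6605 -0.2569  0.0655] ((365.9598388671875, 299.01458740234375), (27.339445114135742, 7.945526123046875), 70.01689147949219)
```

View pics/sidec.png

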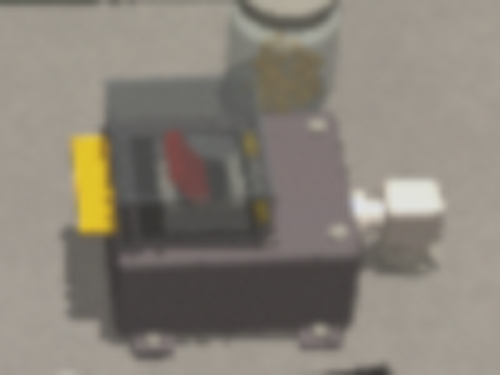

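View pics/scenec.png

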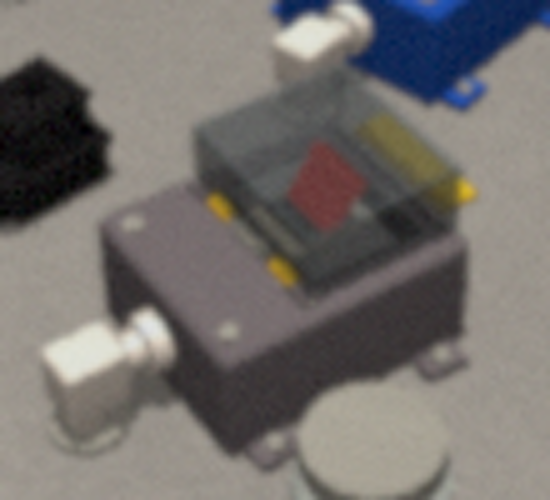

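The crops confirm the grey box with smoke cover and red toggle. The yellow lip is at side (288,207), its corner at scene (297,228), and the toggle is leaning near. Next I'll get the box pose from the top corners.

```bash
python3 - <<'E'
from h import *
S=cams.snapshot("side");C=cams.snapshot("scene")
f=lambda d,a,b,o:onz(d,(o[0]+a/5-.4,o[1]+b/5-.4),.062)[:2]
P=[];Q=[]
for a,b,x,y in((335,113,65,55),(357,260,65,-55),(120,262,-65,-55)): P.append(f(S,a,b,(270,170)));Q.append((x,y))
for a,b,x,y in((100,222,65,-55),(234,362,65,55),(466,240,-65,55)): P.append(f(C,a,b,(205,190)));Q.append((x,y))
P=np.array(P);Q=np.array(Q)/1e3
for i in([0,1,2],[3,4,5],range(6)):
    i=list(i);p=P[i];q=Q[i];pc=p-p.mean(0);qc=q-q.mean(0)
    H=(qc[:,0]*pc[:,1]-qc[:,1]*pc[:,0]).sum(),(qc*pc).sum();y=np.arctan2(*H)
    R=np.array([[np.cos(y),-np.sin(y)],[np.sin(y),np.cos(y)]]);t=p.mean(0)-R@q.mean(0)
    print("yaw",y.round(3),"centre",t.round(4),"res mm",((p-q@R.T-t)*1e3).round(1).tolist())
for d,uv,z in((S,(326.5,172),.084),(C,(279,278),.084)): print("jar lid",onz(d,uv,z))
E
```

```text
yaw -0.158 centre [0.6174 0.0516] res mm [[-1.8, -0.7], [-2.4, -0.1], [4.3, 0.8]]
yaw -0.102 centre [0.6168 0.0522] res mm [[-1.3, 3.2], [-2.8, -1.4], [4.1, -1.8]]
yaw -0.129 centre [0.6166 0.052 ] res mm [[0.3, -3.1], [-3.4, -2.1], [3.8, 2.5], [0.6, 5.0], [-3.9, 0.8], [2.6, -3.1]]
jar lid [0.6743162  0.15725817 0.084     ]
jar lid [0.68426678 0.18186435 0.084     ]
```

```bash
cat >> h.py <<'E'
from scipy.spatial.transform import Rotation as Ro
C0=np.array([.617,.052,0]);YAW=-.129
B=Ro.from_euler('z',YAW)
def now():
    s=r.get_state();return np.array(s["tool_pos"]),Ro.from_quat(s["eef_rot"]),s
def Rt(tilt): return B*Ro.from_matrix(np.diag([1.,-1,-1]))*Ro.from_rotvec([0,np.radians(tilt),0])
def go(x,y,z,tilt):  # TCP target in box mm; print shift(current tool axes), turn
    p,R,s=now();t=C0+B.apply(np.array([x,y,z])/1e3);G=Rt(tilt)
    b=B.inv().apply(p-C0)*1e3
    print("box now",b.round(1),"t",round(s["clock"],2),"F",np.round(s["contact_force"],1),"q",np.round(s["q"],2))
    print(" shift tool",(R.inv().apply(t-p)*1e3).round(1)," after-turn shift",(G.inv().apply(t-p)*1e3).round(1)," turn",np.degrees((R.inv()*G).as_rotvec()).round(1))
E
python3 -c "
from h import *
go(-150,6,220,0);go(-150,6,220,45)"
```

```text
box now [-352.2 -702.3  218.5] t 0.3 F [-0.5  0.8 -0.3] q [ 1.32  0.69 -0.19  1.57  0.16  0.9  -0.22]
 shift tool [ 471.7 -565.7   -1.3]  after-turn shift [ 202.2 -708.3   -1.5]  turn [-0.   0.  23.9]
box now [-352.2 -702.3  218.5] t 0.3 F [-0.5  0.8 -0.3] q [ 1.32  0.69 -0.19  1.57  0.16  0.9  -0.22]
 shift tool [ 471.7 -565.7   -1.3]  after-turn shift [ 144.1 -708.3  141.9]  turn [-9.4 44.3 22.6]
```

```bash
python3 -m pendant '[[1,[29,-35,0],[0,0,0]],[1,[29,-35,0],[0,0,0]],[1,[29,-35,0],[0,0,0]],[1,[29,-35,0],[0,0,0]],[1,[29,-35,0],[0,0,0]],[1,[29,-35,0],[0,0,0]],[1,[29,-35,0],[0,0,0]],[1,[29,-35,0],[0,0,0]]]' 20; python3 -c "
from h import *
go(-150,6,220,0)"
```

```text
clock: 1.3
tool_pos: [0.3211, -0.2637, 0.2189]
eef_rot: [0.99, 0.143, 0.0, 0.0]
contact_force: [0.4, -0.4, -0.6]
opening: 0.113
finger_force: 0.0
box now [-252.8 -351.2  218.9] t 1.3 F [ 0.4 -0.4 -0.6] q [ 0.69  0.43 -0.17  2.16  0.13  0.56 -0.86]
 shift tool [ 238.6 -285.    -1.1]  after-turn shift [ 102.8 -357.2   -1.1]  turn [ 0.  -0.  23.9]
```

```bash
python3 -m pendant '[[1,[29,-35,0],[0,0,0]],[1,[29,-35,0],[0,0,0]],[1,[29,-35,0],[0,0,0]],[1,[29,-35,0],[0,0,0]],[1,[29,-35,0],[0,0,0]],[1,[29,-35,0],[0,0,0]],[1,[29,-35,0],[0,0,0]],[1,[0,0,0],[0,0,0]]]' 20; python3 -c "
from h import *
go(-150,6,220,0)"
```

```text
clock: 2.3
tool_pos: [0.4472, 0.0317, 0.2189]
eef_rot: [0.989, 0.147, 0.001, -0.001]
contact_force: [-0.9, -0.8, -0.5]
opening: 0.005
finger_force: 0.0
box now [-165.8  -42.   218.9] t 2.3 F [-0.9 -0.8 -0.5] q [-0.09  0.46 -0.13  2.08  0.1   0.6  -1.56]
 shift tool [ 34.1 -37.3  -0.9]  after-turn shift [ 15.8 -48.   -1.1]  turn [-0.1 -0.1 24.3]
```

```bash
python3 -m pendant '[[1,[17,-18,0],[0,0,8]],[1,[14,-20,0],[0,0,8]],[1,[0,0,0],[0,0,8]],[1,[0,0,0],[0,9,0]],[1,[0,0,0],[0,9,0]],[1,[0,0,0],[0,9,0]],[1,[0,0,0],[0,9,0]],[1,[0,0,0],[0,9,0]]]'; python3 -c "
from h import *
go(-130,6,70,45)
d=cams.snapshot('wrist');cv2.imwrite('pics/w1.png',d['img'][:,:,::-1])
for n in('scene','side'):
    d=cams.snapshot(n);p=now()[0];print(n,proj(d,p));u,v=proj(d,p).astype(int);cv2.imwrite(f'pics/{n}1.png',d['img'][:,:,::-1])"
```

```text
clock: 3.3
tool_pos: [0.4869, 0.0863, 0.2949]
eef_rot: [0.958, -0.068, 0.275, 0.047]
contact_force: [0.7, -0.0, -1.5]
opening: 0.007
finger_force: 0.0
box now [-133.4   17.2  294.9] t 3.3 F [ 0.7 -0.  -1.5] q [-1.12  0.39  0.85  2.36  0.56  0.04 -2.65]
 shift tool [-117.    -0.7  192.4]  after-turn shift [-156.6   11.2  161.4]  turn [ 3.4 12.8  0.6]
scene [322.65055091 128.32393385]
side [263.36088732 134.82202424]
```

View pics/w1.png

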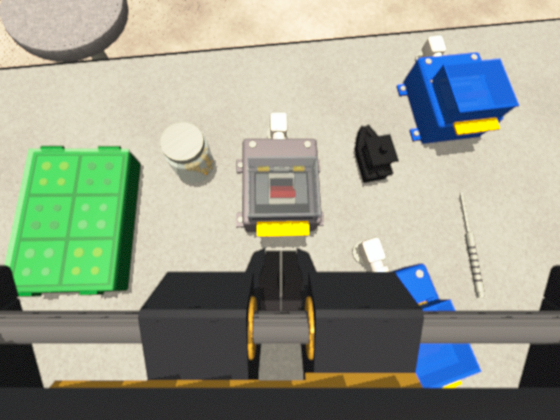

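```bash
python3 -m pendant '[[1,[0,0,0],[0,-10,0]],[1,[0,0,0],[0,-10,0]],[1,[0,0,0],[0,-10,-10]],[1,[0,0,0],[0,0,-10]],[1,[0,0,0],[0,0,-10]]]'; python3 -c "
from h import *
print([k for k in dir(r) if k[0]!='_'])
go(-130,6,250,0)
go(-130,6,250,20)"
```

```text
clock: 4.08
tool_pos: [0.4935, 0.077, 0.2831]
eef_rot: [0.979, 0.158, 0.1, 0.076]
contact_force: [-0.4, -0.0, 0.7]
opening: 0.007
finger_force: 0.0
['Unreachable', 'finish_job', 'get_state', 'pinch_z']
box now [-125.7    8.9  283.1] t 4.08 F [-0.4 -0.   0.7] q [-0.37  0.36 -0.01  2.04  0.35  0.6  -1.91]
 shift tool [-10.8  -5.2  31.3]  after-turn shift [-4.3  2.9 33.1]  turn [  8.1 -12.1  25.6]
box now [-125.7    8.9  283.1] t 4.08 F [-0.4 -0.   0.7] q [-0.37  0.36 -0.01  2.04  0.35  0.6  -1.91]
 shift tool [-10.8  -5.2  31.3]  after-turn shift [-15.4   2.9  29.6]  turn [ 3.5  7.5 26.6]
```

```bash
cat >> h.py <<'E'
def aim(tilt):
    p,R,s=now();b=np.arctan2(p[1],p[0]);f=np.radians(tilt)
    z=np.array([np.sin(f)*np.cos(b),np.sin(f)*np.sin(b),-np.cos(f)])
    v=R.inv().apply(z);ax=np.cross([0,0,1],v);a=np.arctan2(np.linalg.norm(ax),v[2])
    zt=R.apply([0,0,1]);print("p",p.round(3),"bearing",b.round(2),"z tilt",np.degrees(np.arccos(-zt[2])).round(1),"dir",np.arctan2(zt[1],zt[0]).round(2),"q",np.round(s["q"],2),"turn",np.degrees(ax/np.linalg.norm(ax)*a).round(1),"t",round(s["clock"],2))
E
python3 -m pendant '[[1,[0,0,0],[0,0,-10]],[1,[0,0,0],[0,0,-10]]]'; python3 -c "
from h import *
aim(35)"
```

```text
clock: 4.32
tool_pos: [0.493, 0.0776, 0.2831]
eef_rot: [0.937, 0.327, 0.085, 0.093]
contact_force: [-0.2, 0.5, -1.1]
opening: 0.004
finger_force: 0.0
p [0.493 0.078 0.283] bearing 0.16 z tilt 14.5 dir -0.49 q [-0.3   0.36 -0.11  2.04  0.41  0.62 -1.63] turn [-4.8 24.4  0. ] t 4.33
```

```bash
python3 -m pendant '[[1,[0,0,0],[-2,8,0]],[1,[0,0,0],[-2,8,0]],[1,[0,0,0],[-1,8,0]],[1,[0,0,0],[0,0,0]]]'; python3 -c "
from h import *
aim(35)"
```

```text
clock: 4.82
tool_pos: [0.478, 0.0743, 0.2614]
eef_rot: [0.917, 0.343, 0.188, 0.075]
contact_force: [0.3, -0.4, 0.8]
opening: 0.004
finger_force: 0.0
p [0.478 0.074 0.261] bearing 0.15 z tilt 23.4 dir -0.02 q [-0.33  0.32 -0.04  2.31  0.92  0.2  -2.09] turn [-3.2 12.2  0. ] t 4.83
```

```bash
python3 -m pendant '[[1,[0,0,0],[0,3,-10]],[1,[0,0,0],[0,3,-10]],[1,[0,0,0],[0,3,-10]],[1,[0,0,0],[0,0,-10]],[1,[0,0,0],[0,0,-10]],[1,[0,0,0],[0,0,-10]]]'; python3 -c "
from h import *
aim(35)"
```

```text
clock: 5.58
tool_pos: [0.4757, 0.0686, 0.258]
eef_rot: [0.67, 0.706, 0.18, 0.142]
contact_force: [0.0, 0.8, 0.2]
opening: 0.003
finger_force: 0.0
p [0.476 0.069 0.258] bearing 0.14 z tilt 26.5 dir 0.14 q [-0.23  0.32 -0.07  2.39  1.86  0.09 -2.08] turn [-8.4  0.8  0. ] t 5.58
```

```bash
sed -i "s/^def Rt.*/def Rt(tilt): return B*Ro.from_matrix(np.diag([-1.,1,-1]))*Ro.from_rotvec([0,-np.radians(tilt),0])/" h.py
python3 -c "
from h import *
go(-130,6,240,30)
p,R,s=now();e=(Rt(30)*R.inv()); print(np.degrees((R.inv()*Rt(30)).as_rotvec()))"
```

```text
box now [-142.2   -1.7  258. ] t 5.58 F [0.  0.8 0.2] q [-0.23  0.32 -0.07  2.39  1.86  0.09 -2.08]
 shift tool [ 4.5  4.  22.2]  after-turn shift [-1.6  7.7 21.7]  turn [  2.6  -8.5 -81.3]
[  2.64807474  -8.45818429 -81.27312058]
```

```bash
python3 -m pendant '[[1,[0,0,0],[-1,0,-10]],[1,[0,0,0],[-1,0,-10]],[1,[0,0,0],[-1,0,-10]],[1,[0,0,0],[-1,0,-10]],[1,[0,0,0],[0,0,-10]],[1,[0,0,0],[0,0,-10]],[1,[0,0,0],[0,0,0]]]'; python3 -c "
from h import *
aim(40)
go(-130,6,240,45)"
```

```text
clock: 6.45
tool_pos: [0.4755, 0.0688, 0.2578]
eef_rot: [0.226, 0.938, 0.105, 0.24]
contact_force: [-0.9, 0.2, -0.3]
opening: 0.005
finger_force: 0.0
p [0.475 0.069 0.258] bearing 0.14 z tilt 30.3 dir 0.18 q [-0.13  0.33 -0.21  2.45  2.46  0.21 -1.64] turn [-4.9 -8.4  0. ] t 6.45
box now [-142.5   -1.5  257.8] t 6.45 F [-0.9  0.2 -0.3] q [-0.13  0.33 -0.21  2.45  2.46  0.21 -1.64]
 shift tool [-0.5  4.7 22.6]  after-turn shift [ 3.8  7.5 21.5]  turn [  5.5 -17.3 -23. ]
```

```bash
python3 -m pendant '[[1,[0,0,0],[2,-6,-7]],[1,[0,0,0],[2,-6,-8]],[1,[0,0,0],[2,-6,-8]],[1,[0,0,0],[0,0,0]]]'; python3 -c "
from h import *
go(-150,6,240,45)
go(-150,6,38,45)"
```

```text
clock: 6.95
tool_pos: [0.4913, 0.0954, 0.2474]
eef_rot: [0.129, 0.934, 0.047, 0.33]
contact_force: [0.1, -0.1, -0.6]
opening: 0.004
finger_force: 0.0
box now [-130.2   26.8  247.4] t 6.95 F [ 0.1 -0.1 -0.6] q [-0.04  0.48 -0.69  2.54  2.1   0.76 -1.31]
 shift tool [ 16.2 -23.4  -8.4]  after-turn shift [ 19.2 -20.8  -8.8]  turn [  4.3  -6.7 -10.2]
box now [-130.2   26.8  247.4] t 6.95 F [ 0.1 -0.1 -0.6] q [-0.04  0.48 -0.69  2.54  2.1   0.76 -1.31]
 shift tool [138.2 -58.4 148.8]  after-turn shift [162.  -20.8 134. ]  turn [  4.3  -6.7 -10.2]
```

```bash
python3 -c "
from h import *
go(-105,6,140,45)"; python3 -m pendant '[[1,[15,-6,18],[0,0,0]],[1,[15,-6,18],[0,0,0]],[1,[15,-6,18],[0,0,0]],[1,[15,-6,18],[0,0,0]],[1,[0,0,0],[2,-3,-5]],[1,[0,0,0],[2,-3,-5]],[1,[0,0,0],[0,0,0]]]'; python3 -c "
from h import *
go(-105,6,140,45)"
```

```text
box now [-130.2   26.8  247.4] t 6.95 F [ 0.1 -0.1 -0.6] q [-0.04  0.48 -0.69  2.54  2.1   0.76 -1.31]
 shift tool [ 41.6 -36.9  97.5]  after-turn shift [ 58.1 -20.8  93.7]  turn [  4.3  -6.7 -10.2]
clock: 7.82
tool_pos: [0.5186, 0.0995, 0.1707]
eef_rot: [0.056, 0.929, -0.036, 0.364]
contact_force: [0.7, 0.1, -1.3]
opening: 0.005
finger_force: 0.0
box now [-103.7   34.4  170.7] t 7.83 F [ 0.7  0.1 -1.3] q [ 0.11  1.12 -1.47  2.56  1.8   1.78 -0.98]
 shift tool [ 22.3 -27.6  22.2]  after-turn shift [ 22.6 -28.4  20.8]  turn [-1.2 -2.1  1. ]
```

```bash
python3 -c "
from h import *
go(0,0,280,45)"; python3 -m pendant '[[1,[0,-5,-15],[0,0,0]],[1,[-10,-5,-15],[0,4,0]],[1,[-20,-5,-5],[0,4,0]],[1,[-20,-5,0],[0,4,0]],[1,[-20,-5,0],[0,0,0]],[1,[-20,-5,0],[0,0,0]],[1,[-20,0,0],[0,0,0]],[1,[0,0,0],[0,0,0]]]'; python3 -c "
from h import *
go(0,0,280,45)"
```

```text
box now [-103.7   34.4  170.7] t 7.83 F [ 0.7  0.1 -1.3] q [ 0.11  1.12 -1.47  2.56  1.8   1.78 -0.98]
 shift tool [-149.8  -37.1   -8.6]  after-turn shift [-150.6  -34.4   -3.9]  turn [-1.2 -2.1  1. ]
clock: 8.82
tool_pos: [0.5883, 0.0641, 0.2625]
eef_rot: [0.063, 0.962, -0.031, 0.265]
contact_force: [-0.1, -0.1, -0.9]
opening: 0.003
finger_force: 0.0
box now [-30.    8.3 262.5] t 8.82 F [-0.1 -0.1 -0.9] q [ 0.46  0.83 -1.44  2.12  1.52  1.22 -0.25]
 shift tool [-34.6  -8.5   0.6]  after-turn shift [-33.6  -8.3   8.9]  turn [ -1.5 -14.1   0.5]
```

```bash
python3 -c "
from h import *
go(-100,6,130,35)"
```

```text
box now [-30.    8.3 262.5] t 8.82 F [-0.1 -0.1 -0.9] q [ 0.46  0.83 -1.44  2.12  1.52  1.22 -0.25]
 shift tool [128.2   0.5  77.8]  after-turn shift [133.4  -2.3  68.4]  turn [-1.5 -4.1  0.4]
```

```bash
python3 -m pendant '[[1,[16,0,10],[0,0,0]],[1,[16,0,10],[0,0,0]],[1,[16,0,10],[0,0,0]],[1,[16,0,10],[0,0,0]],[1,[16,0,10],[0,0,0]],[1,[16,0,10],[0,0,0]],[1,[16,0,9],[0,0,0]],[1,[16,0,9],[0,0,0]]]'; python3 -c "
from h import *
go(-100,6,70,35)"
```

```text
clock: 9.82
tool_pos: [0.5162, 0.0711, 0.1286]
eef_rot: [0.06, 0.962, -0.03, 0.264]
contact_force: [0.2, -0.4, -0.1]
opening: 0.005
finger_force: 0.0
box now [-102.5    6.   128.6] t 9.82 F [ 0.2 -0.4 -0.1] q [ 0.27  1.04 -1.31  2.44  1.82  1.38 -0.76]
 shift tool [27.8  1.6 51.6]  after-turn shift [31.6  0.  49.4]  turn [-1.4 -4.3  0.7]
```

```bash
python3 -m pendant '[[1,[7,0,13],[0,0,0]],[1,[7,0,13],[0,0,0]],[1,[7,0,13],[0,0,0]],[1,[7,0,13],[0,0,0]],[1,[0,0,0],[-1,-4,0]],[1,[0,0,0],[0,0,0]]]'; python3 -c "
from h import *
go(-83,6,36,35)
d=cams.snapshot('wrist');w=d
for n in('side','scene'):
    d=cams.snapshot(n);p=now()[0];u,v=proj(d,p).astype(int);print(n,u,v,(proj(d,C0+B.apply([-.083,0,.063]))))
    c=d['img'][max(v-45,0):v+45,max(u-50,0):u+70]
    cv2.imwrite(f'pics/{n}2.png',cv2.resize(c[:,:,::-1],None,fx=5,fy=5,interpolation=cv2.INTER_CUBIC))
cv2.imwrite('pics/w2.png',w['img'][:,:,::-1])"
```

```text
clock: 10.58
tool_pos: [0.5185, 0.0704, 0.0689]
eef_rot: [0.055, 0.953, -0.024, 0.297]
contact_force: [1.2, -0.2, 0.0]
opening: 0.006
finger_force: 0.0
box now [-100.     5.6   68.9] t 10.57 F [ 1.2 -0.2  0. ] q [ 0.2   1.22 -1.21  2.52  2.04  1.56 -0.93]
 shift tool [ 4.6  0.7 36.7]  after-turn shift [ 4.9  0.4 36.7]  turn [-0.3 -0.4  0.9]
side 278 204 [284.18934331 207.67562194]
scene 298 217 [291.07650609 221.03670381]
```

View pics/side2.png

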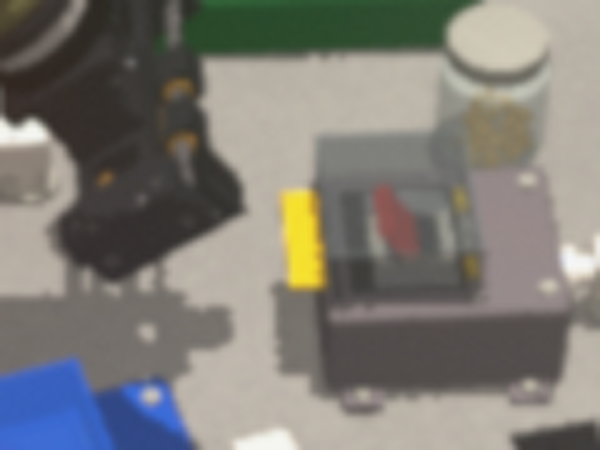

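View pics/w2.png

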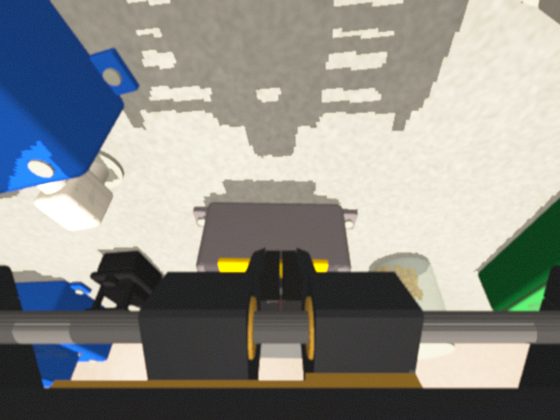

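```bash
python3 -c "
from h import *
p,R,s=now();d=cams.snapshot('side');u,v=proj(d,p).astype(int)
for q in((0,0,0),(-9,17,0),(-9,-17,0),(9,17,0),(9,-17,0),(-9,17,-40),(-9,-17,-40),(-37,93,-64),(-37,-93,-64),(37,93,-64),(37,-93,-64)):
    print(q,((proj(d,p+R.apply(np.array(q)/1e3))-[u-50,v-45])*5+2).round())
# dark pixels profile near tip
g=cv2.cvtColor(d['img'],cv2.COLOR_RGB2GRAY);m=(g<60)
for row in range(v-20,v+18,2): 
    xs=np.where(m[row,u-50:u+12])[0]; print(row,(row-v+45)*5, xs.max()*5 if len(xs) else None)
"
```

```text
(0, 0, 0) [253. 229.]
(-9, 17, 0) [265. 199.]
(-9, -17, 0) [270. 244.]
(9, 17, 0) [238. 214.]
(9, -17, 0) [242. 259.]
(-9, 17, -40) [222. 157.]
(-9, -17, -40) [226. 202.]
(-37, 93, -64) [231.  11.]
(-37, -93, -64) [254. 258.]
(37, 93, -64) [121.  75.]
(37, -93, -64) [132. 322.]
184 125 195
186 135 135
188 145 160
190 155 210
192 165 215
194 175 225
196 185 230
198 195 230
200 205 235
202 215 215
204 225 200
206 235 180
208 245 165
210 255 145
212 265 130
214 275 None
216 285 None
218 295 None
220 305 None
```

```bash
python3 -m pendant '[[1,[5,0,10],[0,0,0]],[1,[5,0,10],[0,0,0]],[1,[5,0,11],[0,0,0]],[1,[0,0,0],[0,0,0]]]'; python3 -c "
from h import *
go(-82,6,34,35)"; python3 -m pendant '[[1,[-5,0,4],[0,0,0]],[1,[-5,0,3],[0,0,0]],[1,[0,0,0],[0,0,0]]]'; python3 -c "
from h import *
go(-82,6,60,35)"
```

```text
clock: 11.28
tool_pos: [0.5245, 0.0689, 0.035]
eef_rot: [0.056, 0.953, -0.024, 0.297]
contact_force: [-0.7, 1.2, 0.7]
opening: 0.009
finger_force: 0.0
box now [-93.9   4.9  35. ] t 11.28 F [-0.7  1.2  0.7] q [ 0.2   1.3  -1.16  2.5   2.12  1.59 -0.92]
 shift tool [-9.2  1.1  7.5]  after-turn shift [-9.2  1.1  7.6]  turn [-0.4 -0.3  0.8]
clock: 11.65
tool_pos: [0.5379, 0.0674, 0.0369]
eef_rot: [0.057, 0.952, -0.024, 0.299]
contact_force: [0.1, 0.6, 0.6]
opening: 0.004
finger_force: 0.0
box now [-80.5   5.1  36.9] t 11.65 F [0.1 0.6 0.6] q [ 0.22  1.29 -1.16  2.47  2.13  1.56 -0.88]
 shift tool [-11.9   0.7 -19.8]  after-turn shift [-12.    0.9 -19.8]  turn [-0.3 -0.1  0.7]
```

```bash
python3 -m pendant '[[1,[-5,0,-7],[0,0,0]],[1,[-5,0,-7],[0,0,0]],[1,[-5,0,-7],[0,0,0]],[1,[-5,0,-7],[0,0,0]],[1,[0,0,0],[0,0,0]]]'; python3 -c "
from h import *
go(-55,5,75,35)
for n in('side','scene'):
    d=cams.snapshot(n);cv2.imwrite(f'pics/{n}3.png',cv2.resize(d['img'][170:270,220:330,::-1],None,fx=5,fy=5,interpolation=cv2.INTER_CUBIC))"
```

```text
clock: 12.28
tool_pos: [0.538, 0.0682, 0.0718]
eef_rot: [0.056, 0.952, -0.024, 0.299]
contact_force: [0.9, 0.3, 0.2]
opening: 0.008
finger_force: 0.0
box now [-80.4   5.9  71.8] t 12.28 F [0.9 0.3 0.2] q [ 0.23  1.21 -1.2   2.47  2.05  1.51 -0.85]
 shift tool [-22.7  -1.2  11.9]  after-turn shift [-22.7  -0.9  11.9]  turn [-0.3 -0.1  0.8]
```

View pics/scene3.png

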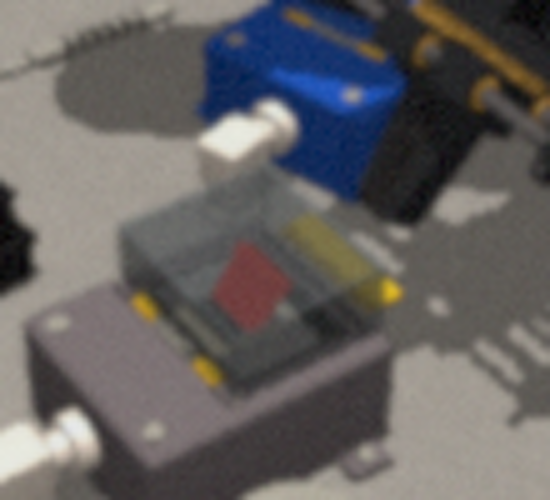

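```bash
python3 -c "
from h import *
p,R,s=now();d=cams.snapshot('scene')
f=lambda P:((proj(d,P)-[220,170])*5+2).round()
for q in((0,0,0),(-9,17,0),(-9,-17,0),(9,17,0),(9,-17,0)): print(q,f(p+R.apply(np.array(q)/1e3)))
for b in((-83,-35,63),(-83,35,63),(-63,35,68),(-63,-35,68),(15,46,63),(15,-46,63),(-63,46,99),(-63,-46,99),(65,55,62),(-65,55,62),(65,-55,62)): print(b,f(C0+B.apply(np.array(b)/1e3)))
print(d['camera_from_world'][:3,:3].T@-d['camera_from_world'][:3,3])
"
```

```text
(0, 0, 0) [361. 253.]
(-9, 17, 0) [372. 271.]
(-9, -17, 0) [327. 230.]
(9, 17, 0) [396. 275.]
(9, -17, 0) [351. 235.]
(-83, -35, 63) [313. 217.]
(-83, 35, 63) [404. 299.]
(-63, 35, 68) [369. 308.]
(-63, -35, 68) [279. 225.]
(15, 46, 63) [238. 402.]
(15, -46, 63) [125. 283.]
(-63, 46, 99) [387. 269.]
(-63, -46, 99) [266. 161.]
(65, 55, 62) [150. 466.]
(-65, 55, 62) [400. 341.]
(65, -55, 62) [ 19. 316.]
[1.01571434 0.52679751 0.64334346]
```

```bash
python3 -c "
from h import *
p,R,s=now();d=cams.snapshot('scene')
f=lambda P:((proj(d,P)-[220,170])*5+2).round()
for t in(0,10,20,30,40,60): print(t,f(p+R.apply([0,0,-t/1e3])),f(p+R.apply([-.009,0,-t/1e3])),f(p+R.apply([.009,0,-t/1e3])))
w=cams.snapshot('wrist');T=w['tool_from_camera'];K=w['camera_matrix'];print(np.round(T,3).tolist(),K.round(0).tolist())
for q in((0,0,0),(0,0,-20),(-9,0,0),(9,0,0),(0,0,-64)):
    c=np.linalg.inv(T)@np.append(np.array(q)/1e3,1);u=K@[c[0],-c[1],-c[2]];print(q,(u[:2]/u[2]).round())
cv2.imwrite('pics/w3.png',w['img'][:,:,::-1])
"
```

```text
0 [362. 253.] [349. 251.] [374. 255.]
10 [372. 235.] [360. 232.] [384. 237.]
20 [383. 217.] [371. 214.] [395. 219.]
30 [394. 198.] [381. 196.] [406. 201.]
40 [404. 180.] [392. 177.] [416. 183.]
60 [426. 143.] [414. 139.] [438. 146.]
[[0.001, 0.958, 0.288, 0.074], [1.0, -0.001, 0.001, -0.001], [0.001, 0.288, -0.958, -0.167], [0.0, 0.0, 0.0, 1.0]] [[312.0, 0.0, 280.0], [0.0, 312.0, 210.0], [0.0, 0.0, 1.0]]
(0, 0, 0) [282. 249.]
(0, 0, -20) [282. 264.]
(-9, 0, 0) [282. 263.]
(9, 0, 0) [282. 234.]
(0, 0, -64) [282. 317.]
```

View pics/w3.png

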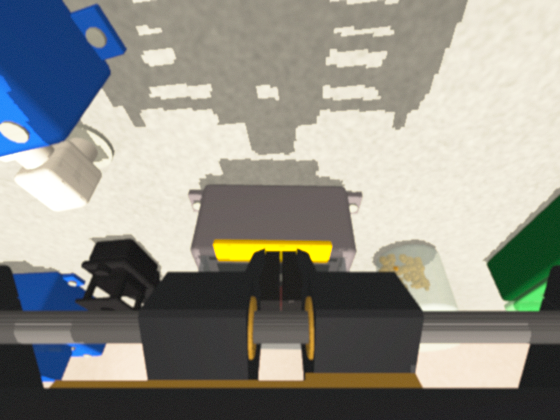

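```bash
python3 -c "
from h import *
p,R,s=now();d=cams.snapshot('scene')
for x in(-9,-4,0,4,9):
  for y in(-10,0,10):
    print(x,y,[int(d['img'][tuple(proj(d,p+R.apply([x/1e3,y/1e3,-t/1e3])).round().astype(int)[::-1])].sum()//3) for t in range(-5,45,5)])
w=cams.snapshot('wrist')['img'];print([(v,w[v,262].tolist(),w[v,275].tolist(),w[v,300].tolist()) for v in range(236,276,3)])
"
```

```text
-9 -10 [102, 102, 101, 92, 87, 60, 36, 34, 32, 34]
-9 0 [103, 104, 124, 112, 88, 52, 38, 26, 30, 36]
-9 10 [102, 101, 127, 145, 98, 87, 39, 31, 39, 39]
-4 -10 [104, 105, 103, 91, 84, 48, 40, 29, 35, 30]
-4 0 [102, 105, 140, 100, 87, 52, 35, 34, 33, 32]
-4 10 [102, 110, 140, 123, 101, 103, 30, 31, 25, 36]
0 -10 [103, 109, 109, 90, 81, 42, 35, 31, 33, 38]
0 0 [104, 113, 145, 112, 85, 45, 34, 31, 31, 36]
0 10 [95, 102, 148, 112, 115, 104, 47, 21, 17, 31]
4 -10 [104, 110, 113, 92, 71, 38, 26, 30, 36, 36]
4 0 [101, 127, 145, 98, 87, 45, 38, 37, 39, 35]
4 10 [86, 113, 141, 97, 131, 137, 37, 16, 22, 23]
9 -10 [105, 140, 123, 87, 52, 35, 34, 37, 32, 33]
9 0 [101, 121, 139, 101, 103, 48, 30, 25, 36, 39]
9 10 [97, 132, 121, 93, 104, 122, 35, 30, 26, 36]
[(236, [106, 96, 95], [108, 98, 98], [106, 96, 96]), (239, [129, 109, 77], [125, 106, 87], [119, 102, 88]), (242, [209, 160, 0], [213, 162, 0], [203, 156, 0]), (245, [255, 245, 0], [255, 241, 0], [255, 233, 0]), (248, [255, 229, 0], [255, 254, 0], [255, 241, 0]), (251, [35, 34, 32], [141, 116, 0], [47, 41, 36]), (254, [29, 32, 31], [30, 29, 27], [33, 35, 30]), (257, [34, 36, 35], [32, 32, 32], [36, 35, 36]), (260, [32, 35, 35], [32, 30, 30], [35, 35, 37]), (263, [33, 33, 35], [34, 32, 29], [33, 36, 33]), (266, [33, 35, 33], [33, 31, 29], [38, 35, 40]), (269, [34, 32, 33], [37, 35, 34], [34, 32, 36]), (272, [34, 34, 30], [30, 32, 28], [29, 30, 26]), (275, [33, 33, 29], [30, 29, 28], [30, 31, 32])]
```

```bash
python3 -m pendant '[[0.5,[6,0,-2],[0,0,0]],[0.5,[6,0,-2],[0,0,0]],[0.5,[0,0,0],[0,0,0]]]'; python3 -c "
from h import *
p,R,s=now();print(B.inv().apply(p-C0)*1e3,s['opening'])
d=cams.snapshot('scene')
for y in(-36,-30,-25,-20,-15,-10,0,10,15,20,25,30,36):
    print(y,[int(d['img'][tuple(proj(d,p+R.apply([0,y/1e3,-t/1e3])).round().astype(int)[::-1])].sum()//3) for t in range(-5,45,4)])
w=cams.snapshot('wrist')['img'].sum(2)//3
for u in range(230,336,8): 
    print(u,[int(x) for x in w[228:276:4,u]])
cv2.imwrite('pics/w4.png',cams.snapshot('wrist')['img'][:,:,::-1])
T=cams.snapshot('wrist')['tool_from_camera'];K=cams.snapshot('wrist')['camera_matrix']
for q in((0,0,0),(9,0,-20),(9,0,-45),(9,0,-64),(37,0,-64)):
    c=np.linalg.inv(T)@np.append(np.array(q)/1e3,1);u=K@[c[0],-c[1],-c[2]];print(q,(u[:2]/u[2]).round())
"
```

```text
clock: 13.0
tool_pos: [0.5249, 0.0699, 0.0668]
eef_rot: [0.055, 0.953, -0.024, 0.298]
contact_force: [0.3, 0.5, -0.5]
opening: 0.247
finger_force: 0.0
[-93.6927926    5.94294087  66.78366243] 0.24701841409900913
-36 [120, 104, 99, 77, 45, 51, 49, 46, 43, 43, 46, 54, 48]
-30 [93, 91, 88, 64, 55, 47, 47, 45, 37, 40, 34, 38, 39]
-25 [111, 93, 92, 80, 71, 42, 37, 34, 34, 37, 36, 35, 32]
-20 [134, 99, 92, 93, 84, 55, 38, 32, 31, 32, 32, 29, 30]
-15 [131, 98, 92, 90, 86, 63, 45, 31, 17, 20, 23, 24, 26]
-10 [130, 104, 106, 113, 90, 73, 48, 28, 19, 18, 19, 25, 31]
0 [131, 111, 138, 140, 102, 96, 101, 90, 84, 85, 85, 86, 86]
10 [91, 90, 93, 119, 114, 86, 59, 40, 37, 35, 39, 34, 41]
15 [93, 95, 91, 96, 90, 90, 59, 34, 37, 32, 36, 34, 38]
20 [94, 94, 91, 93, 88, 91, 70, 35, 24, 23, 30, 31, 29]
25 [92, 93, 90, 92, 88, 93, 85, 62, 35, 24, 21, 24, 21]
30 [96, 96, 104, 99, 95, 91, 92, 85, 66, 40, 45, 30, 57]
36 [150, 101, 117, 144, 99, 94, 92, 91, 91, 91, 90, 92, 120]
230 [99, 100, 99, 100, 100, 101, 91, 45, 36, 33, 29, 33]
238 [100, 99, 101, 101, 99, 93, 34, 33, 35, 36, 33, 28]
246 [100, 99, 101, 100, 99, 100, 31, 28, 28, 31, 32, 29]
254 [99, 100, 101, 100, 100, 99, 31, 28, 28, 27, 33, 34]
262 [100, 98, 101, 100, 100, 99, 101, 109, 161, 169, 169, 169]
270 [101, 99, 101, 101, 98, 100, 101, 109, 160, 169, 169, 169]
278 [100, 100, 100, 100, 100, 101, 100, 111, 158, 169, 169, 169]
286 [100, 99, 99, 100, 99, 101, 101, 115, 158, 169, 169, 169]
294 [99, 99, 101, 99, 99, 101, 101, 109, 155, 169, 169, 169]
302 [100, 99, 99, 99, 99, 101, 72, 79, 109, 142, 142, 141]
310 [99, 101, 99, 100, 99, 101, 33, 26, 28, 31, 29, 29]
318 [100, 99, 98, 100, 101, 67, 29, 29, 33, 31, 32, 31]
326 [99, 99, 101, 101, 101, 102, 35, 33, 35, 36, 31, 33]
334 [100, 102, 101, 100, 100, 102, 100, 97, 54, 36, 29, 35]
(0, 0, 0) [282. 249.]
(9, 0, -20) [282. 249.]
(9, 0, -45) [282. 272.]
(9, 0, -64) [282. 296.]
(37, 0, -64) [282. 226.]
```

```bash
python3 -m pendant '[[1,[0,0,0],[0,-5,0]],[1,[0,0,0],[0,-5,0]],[1,[0,0,0],[0,0,0]]]'; python3 -c "
from h import *
go(-88,2,22,45);go(-64,2,22,45)"
```

```text
clock: 13.62
tool_pos: [0.5404, 0.0756, 0.0596]
eef_rot: [0.055, 0.927, -0.032, 0.37]
contact_force: [1.9, -0.5, 0.9]
opening: 0.01
finger_force: 0.0
box now [-79.   13.5  59.6] t 13.62 F [ 1.9 -0.5  0.9] q [ 0.2   1.54 -1.47  2.56  2.13  2.09 -0.8 ]
 shift tool [ 32.6 -10.8  21.1]  after-turn shift [ 33.  -11.5  20.2]  turn [-0.6 -1.4  0.8]
box now [-79.   13.5  59.6] t 13.62 F [ 1.9 -0.5  0.9] q [ 0.2   1.54 -1.47  2.56  2.13  2.09 -0.8 ]
 shift tool [ 15.2 -10.9  37.7]  after-turn shift [ 16.  -11.5  37.2]  turn [-0.6 -1.4  0.8]
```

```bash
python3 -m pendant '[[1,[6,-3,-6],[0,5,0]],[1,[6,-3,-6],[0,4,0]],[1,[0,0,0],[0,0,0]]]'; python3 -c "
from h import *
go(-92,2,20,36);go(-68,2,20,36)"
```

```text
clock: 14.0
tool_pos: [0.529, 0.0702, 0.0715]
eef_rot: [0.059, 0.95, -0.028, 0.306]
contact_force: [0.2, -0.1, 0.4]
opening: 0.009
finger_force: 0.0
box now [-89.6   6.8  71.5] t 14.0 F [ 0.2 -0.1  0.4] q [ 0.26  1.39 -1.47  2.5   1.97  1.82 -0.77]
 shift tool [32.1 -3.9 40.4]  after-turn shift [32.2 -4.8 40.2]  turn [-0.8 -0.2  0.5]
box now [-89.6   6.8  71.5] t 14.0 F [ 0.2 -0.1  0.4] q [ 0.26  1.39 -1.47  2.5   1.97  1.82 -0.77]
 shift tool [12.7 -3.8 54.4]  after-turn shift [12.8 -4.8 54.3]  turn [-0.8 -0.2  0.5]
```

```bash
python3 -m pendant '[[1,[8,-1,10],[0,0,0]],[1,[8,-1,10],[0,0,0]],[1,[8,-1,10],[0,0,0]],[1,[8,-1,10],[0,0,0]],[1,[0,0,0],[0,0,0]]]'; python3 -c "
from h import *
go(-68,2,20,36)"; python3 -m pendant '[[1,[-6,0,5],[0,0,0]],[1,[-6,0,5],[0,0,0]],[1,[-7,0,4],[0,0,0]],[1,[0,0,0],[0,0,0]]]'; python3 -c "
from h import *
go(-68,2,51,36)
w=cams.snapshot('wrist')['img'];m=yellow(w);k,l,st,ce=cv2.connectedComponentsWithStats(m);print(st[1:][st[1:,4]>30])
print(w[200:290:4,282].sum(1)//3, w[200:290:4,240].tolist())"
```

```text
clock: 14.62
tool_pos: [0.5214, 0.0672, 0.0137]
eef_rot: [0.057, 0.952, -0.028, 0.3]
contact_force: [0.9, -0.3, -0.3]
opening: 0.006
finger_force: 0.0
box now [-96.8   2.7  13.7] t 14.62 F [ 0.9 -0.3 -0.3] q [ 0.26  1.51 -1.37  2.51  2.11  1.86 -0.78]
 shift tool [-27.1  -0.9  11.4]  after-turn shift [-27.   -0.7  11.8]  turn [-0.7 -0.9  0.7]
clock: 15.12
tool_pos: [0.5466, 0.0637, 0.0155]
eef_rot: [0.058, 0.951, -0.027, 0.302]
contact_force: [0.0, -0.1, -0.7]
opening: 0.003
finger_force: 0.0
box now [-71.3   2.6  15.5] t 15.12 F [ 0.  -0.1 -0.7] q [ 0.3   1.5  -1.37  2.44  2.14  1.8  -0.68]
 shift tool [-23.2  -1.2 -27.1]  after-turn shift [-23.5  -0.6 -26.8]  turn [-0.8 -0.7  0.6]
[[305 301   8  11  39]
 [248 311   5  20  47]
 [307 317   7  43 128]
 [248 340   8  19  74]
 [260 343  42   9 375]]
[144 148 148 143 147 148 144 151 147 145  89  99  99  43  43  45  44  42
  40  43  42  43  41] [[242, 237, 223], [245, 241, 227], [243, 239, 224], [200, 193, 173], [156, 151, 137], [156, 150, 135], [156, 151, 135], [155, 149, 135], [152, 148, 132], [156, 149, 134], [95, 87, 84], [106, 98, 96], [105, 95, 92], [106, 99, 95], [105, 97, 95], [109, 99, 95], [108, 99, 98], [107, 99, 97], [49, 47, 48], [31, 33, 34], [32, 35, 36], [32, 32, 33], [32, 33, 33]]
```

```bash
python3 -m pendant '[[1,[-3,0,2],[0,0,0]],[1,[-5,0,-7],[0,0,0]],[1,[-5,0,-7],[0,0,0]],[1,[-5,0,-7],[0,0,0]],[1,[-5,0,-7],[0,0,0]],[1,[0,0,0],[0,0,0]]]'; python3 -c "
from h import *
go(-40,2,60,36)
d=cams.snapshot('side');m=yellow(d['img']);k,l,st,ce=cv2.connectedComponentsWithStats(m)
for i in range(1,k):
    if st[i,4]>20:print(st[i],ce[i].round(1))
d=cams.snapshot('scene');m=yellow(d['img']);k,l,st,ce=cv2.connectedComponentsWithStats(m)
for i in range(1,k):
    if st[i,4]>5:print('sc',st[i],ce[i].round(1))
cv2.imwrite('pics/scene5.png',cv2.resize(d['img'][170:270,220:330,::-1],None,fx=5,fy=5,interpolation=cv2.INTER_CUBIC))"
```

```text
clock: 15.92
tool_pos: [0.5497, 0.0646, 0.0503]
eef_rot: [0.057, 0.951, -0.027, 0.302]
contact_force: [-1.7, 1.1, 0.1]
opening: 0.009
finger_force: 0.8
box now [-68.4   3.9  50.3] t 15.93 F [-1.7  1.1  0.1] q [ 0.31  1.41 -1.4   2.44  2.06  1.75 -0.68]
 shift tool [-28.7  -2.2   8.5]  after-turn shift [-28.6  -1.9   8.9]  turn [-0.7 -0.7  0.7]
[285 196  10  16 127] [289.6 203.5]
[207 251  13  23 164] [212.9 261.8]
[359 286  16  27 212] [366.1 299.2]
sc [ 500   39   54   32 1043] [523.9  53.8]
sc [176 183   5   5  17] [177.9 184.9]
sc [281 207  19  19  75] [292.3 217.2]
sc [247 229   4   5  11] [248.6 230.9]
sc [259 242   5   5  11] [261. 244.]
```

```bash
cat > chk.py <<'E'
from h import *
p,R,s=now();a=B.inv().apply(R.apply([0,0,1]));n=-B.inv().apply(R.apply([1,0,0]));b=B.inv().apply(p-C0)*1e3
print("TCP",b.round(1),"C",(b-19*a+9*n).round(1),"tilt",np.degrees(np.arcsin(a[0])).round(1),"F",np.round(B.inv().apply(s["contact_force"]),1),"q",np.round(s["q"],2),"t",round(s["clock"],2))
for nm in("side","scene"):
    d=cams.snapshot(nm);m=yellow(d["img"]);k,l,st,ce=cv2.connectedComponentsWithStats(m[150:300,230:340])
    print(nm,[(st[i].tolist(),(ce[i]+[230,150]).round(1).tolist()) for i in range(1,k) if st[i,4]>5])
    h=cv2.cvtColor(d["img"],cv2.COLOR_RGB2HSV)[190:260,240:330].astype(int)
    rd=((h[...,0]<8)|(h[...,0]>170))&(h[...,1]>95)&(h[...,2]>50);yx=np.argwhere(rd);print(" red",len(yx),(yx.mean(0)[::-1]+[240,190]).round(1) if len(yx) else "")
E
python3 -m pendant '[[1,[-7,0,2],[0,0,0]],[1,[-7,0,2],[0,0,0]],[1,[-6,0,1],[0,0,0]],[1,[-6,0,1],[0,0,0]],[1,[0,0,0],[0,0,0]]]'; python3 chk.py
```

```text
clock: 16.65
tool_pos: [0.575, 0.0612, 0.0601]
eef_rot: [0.058, 0.951, -0.027, 0.302]
contact_force: [-0.4, -0.3, -0.6]
opening: 0.003
finger_force: 0.4
TCP [-42.9   3.7  60.1] C [-46.5   4.1  80.8] tilt 35.3 F [-0.3 -0.3 -0.6] q [ 0.35  1.38 -1.41  2.37  2.06  1.68 -0.59] t 16.65
side [([61, 49, 8, 7, 42], [295.0, 201.4])]
 red 45 [307.3 205.1]
scene [([43, 49, 23, 22, 210], [284.7, 209.2])]
 red 137 [269.5 226.9]
```

```bash
cat >> h.py <<'E'
def lipth(d):
    for th in np.arange(0,1.05,.1):
        P=[15-88*np.cos(th)-5*np.sin(th),0,63+88*np.sin(th)+3]
        P=np.array([15-88*np.cos(th)+2.5*np.sin(th),0,63+88*np.sin(th)+2.5*np.cos(th)])
        print(round(th,1),proj(d,C0+B.apply(P/1e3)).round(1),end=' ')
    print()
E
python3 -c "
from h import *
lipth(cams.snapshot('scene'));lipth(cams.snapshot('side'))"
```

```text
0.0 [287.6 221.8] 0.1 [287.5 219.1] 0.2 [287.1 216.4] 0.3 [286.3 214. ] 0.4 [285.2 211.7] 0.5 [283.9 209.7] 0.6 [282.2 207.9] 0.7 [280.2 206.3] 0.8 [277.9 205.1] 0.9 [275.4 204.2] 1.0 [272.6 203.6] 
0.0 [287.9 206.9] 0.1 [288.3 204.6] 0.2 [288.9 202.3] 0.3 [289.9 200. ] 0.4 [291.2 197.7] 0.5 [292.8 195.6] 0.6 [294.7 193.5] 0.7 [296.9 191.5] 0.8 [299.3 189.7] 0.9 [302. 188.] 1.0 [304.9 186.5]
```

```bash
python3 -m pendant '[[1,[-2,0,1],[0,-4,0]],[1,[-2,0,1],[0,-4,0]],[1,[-2,0,1],[0,-4,0]],[1,[0,0,0],[0,0,0]]]'; python3 chk.py
```

```text
clock: 17.35
tool_pos: [0.5796, 0.0613, 0.0597]
eef_rot: [0.053, 0.915, -0.033, 0.398]
contact_force: [-0.8, 0.3, 0.0]
opening: 0.003
finger_force: 0.6
TCP [-38.2   4.5  59.7] C [-46.    4.8  79.3] tilt 47.1 F [-0.8  0.2  0. ] q [ 0.24  1.46 -1.29  2.5   2.29  1.93 -0.77] t 17.35
side [([59, 44, 9, 13, 98], [292.6, 200.3])]
 red 43 [306.6 204.1]
scene [([45, 50, 23, 22, 181], [286.5, 210.5])]
 red 134 [269.4 226.7]
```

```bash
python3 -m pendant '[[1,[-4,0,3],[0,-1,0]],[1,[-4,0,3],[0,-1,0]],[1,[-4,0,3],[0,-1,0]],[1,[0,0,0],[0,0,0]]]'; python3 chk.py
```

```text
clock: 17.95
tool_pos: [0.5952, 0.0587, 0.0637]
eef_rot: [0.053, 0.904, -0.035, 0.423]
contact_force: [-1.3, -0.8, -0.8]
opening: 0.006
finger_force: 1.2
TCP [-22.5   3.9  63.7] C [-31.3   4.2  82.8] tilt 50.2 F [-1.2 -1.  -0.8] q [ 0.25  1.47 -1.26  2.48  2.36  1.95 -0.76] t 17.95
side [([61, 47, 8, 9, 61], [294.7, 200.4])]
 red 42 [307.4 204.4]
scene [([43, 48, 23, 23, 220], [284.1, 208.8])]
 red 118 [268.7 226.5]
```

```bash
python3 -m pendant '[[1,[-4,0,3],[0,-1,0]],[1,[-4,0,3],[0,-1,0]],[1,[-4,0,3],[0,0,0]],[1,[0,0,0],[0,0,0]]]'; python3 chk.py
```

```text
clock: 18.55
tool_pos: [0.6103, 0.057, 0.068]
eef_rot: [0.053, 0.896, -0.036, 0.439]
contact_force: [-0.5, -0.3, -0.4]
opening: 0.008
finger_force: 0.6
TCP [-7.3  4.1 68. ] C [-16.8   4.4  86.8] tilt 52.3 F [-0.5 -0.4 -0.4] q [ 0.26  1.47 -1.24  2.46  2.42  1.94 -0.73] t 18.55
side [([64, 48, 7, 5, 31], [297.3, 199.8])]
 red 54 [312.2 204.3]
scene [([40, 47, 24, 22, 244], [281.9, 207.5])]
 red 56 [262.2 229.4]
```

```bash
python3 -m pendant '[[1,[-4,0,3],[0,0,0]],[1,[0,0,0],[0,0,0]]]'; python3 chk.py; python3 -c "
from h import *
for n in('scene','side'):
  d=cams.snapshot(n);print(n,[proj(d,C0+B.apply(np.array(q)/1e3)).round(1) for q in((-28,0,80),(-15,0,83),(-3,0,80))])
cv2.imwrite('pics/scene6.png',cv2.resize(cams.snapshot('scene')['img'][170:270,220:330,::-1],None,fx=5,fy=5,interpolation=cv2.INTER_CUBIC))"
```

```text
clock: 18.9
tool_pos: [0.6148, 0.0566, 0.0693]
eef_rot: [0.053, 0.896, -0.035, 0.439]
contact_force: [-0.3, -0.2, -1.1]
opening: 0.006
finger_force: 0.6
TCP [-2.8  4.2 69.3] C [-12.3   4.5  88. ] tilt 52.3 F [-0.3 -0.2 -1.1] q [ 0.26  1.47 -1.24  2.45  2.42  1.92 -0.72] t 18.9
side [([66, 48, 6, 5, 21], [299.0, 199.5])]
 red 65 [312.8 204.2]
scene [([39, 46, 24, 23, 247], [280.6, 206.8])]
 red 59 [262.6 229.5]
scene [array([271.6, 224.5]), array([266.8, 225.7]), array([262.2, 228.8])]
side [array([304.9, 202.4]), array([309.9, 201.4]), array([314.3, 202. ])]
```

View pics/scene6.png

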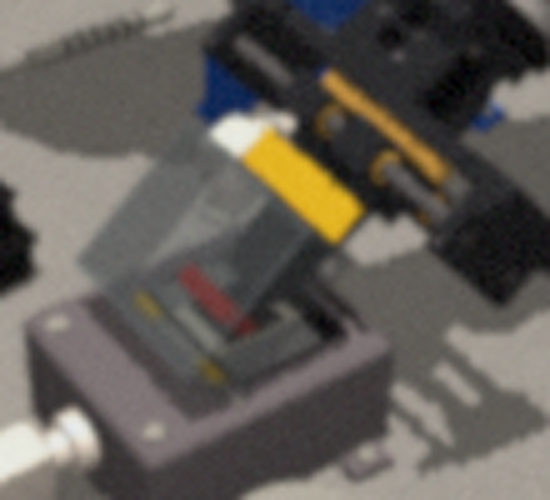

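The toggle (red at crop (215,300)) now leans to the far side, and the cover rests on the fingers. Now I'll retreat.

```bash
python3 -m pendant '[[1,[4,0,-3],[0,0,0]],[1,[5,0,-4],[0,1,0]],[1,[5,0,-4],[0,2,0]],[1,[5,0,-4],[0,3,0]],[1,[5,0,-4],[0,3,0]],[1,[5,0,-3],[0,4,0]],[1,[4,0,-2],[0,4,0]],[1,[0,0,0],[0,0,0]]]'; python3 chk.py
```

```text
clock: 20.15
tool_pos: [0.5752, 0.0614, 0.0616]
eef_rot: [0.058, 0.951, -0.027, 0.302]
contact_force: [-1.2, 2.3, -0.2]
opening: 0.005
finger_force: 0.6
TCP [-42.7   4.   61.6] C [-46.3   4.3  82.3] tilt 35.3 F [-1.5  2.1 -0.2] q [ 0.34  1.36 -1.39  2.37  2.06  1.65 -0.61] t 20.15
side [([61, 43, 8, 13, 78], [294.7, 198.7])]
 red 63 [313.1 203.2]
scene [([43, 49, 23, 22, 210], [284.6, 209.2])]
 red 51 [262.1 229.2]
```

```bash
python3 -m pendant '[[1,[9,0,-4],[0,0,0]],[1,[9,0,-4],[0,0,0]],[1,[9,0,-5],[0,0,0]],[1,[8,0,-6],[0,0,0]],[1,[8,0,-6],[0,0,0]],[1,[8,0,-6],[0,0,0]],[1,[0,0,0],[0,0,0]],[1,[0,0,0],[0,0,0]]]'; python3 chk.py
```

```text
clock: 21.25
tool_pos: [0.5157, 0.0691, 0.0564]
eef_rot: [0.057, 0.951, -0.027, 0.301]
contact_force: [0.2, 0.9, -1.0]
opening: 0.003
finger_force: 0.0
TCP [-102.7    3.9   56.4] C [-106.3    4.3   77.1] tilt 35.2 F [ 0.1  0.9 -1. ] q [ 0.23  1.38 -1.39  2.54  2.    1.79 -0.85] t 21.25
side [([55, 48, 8, 19, 131], [288.4, 207.0])]
 red 49 [313.8 202.2]
scene [([66, 76, 4, 4, 13], [297.2, 227.8]), ([17, 79, 4, 4, 14], [248.5, 230.5]), ([29, 92, 5, 5, 15], [261.1, 243.7])]
 red 50 [262.2 229.1]
```

```bash
python3 -c "
from plant import r
print(r.finish_job())"
```

```text
the job is handed in; nothing more can be done
None
```

I lifted the grey box's cover, pushed the red toggle over to on, and the cover dropped shut. I handed the job in with the robot clear of everything, at about 21 s of the 35 s allowed; no verdict came back.

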